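# Line up the polished brass by height for lacquering

### The arm

A 6-joint arm with a two-finger parallel gripper is mounted at the origin on the work surface. World frame = base frame: x ahead of the robot, y to its left, z up, the work surface at z = 0. Lengths are in m, angles in rad, forces in N, time in s.
With the tool pointing down it reaches from about 0.25 to 0.725 m from the base axis. Payload 4 kg.
Tool frame: the origin (TCP) lies at the very end of the fingers, on their centre line; the grasp point (between the pads) lies 19 mm behind it; z points along the fingers, y is the line along which they close (so a half turn about z gives the same grasp; the last joint's range is limited). The gripper opens to 85 mm and grips with 20 to 120 N. Pads are 22 mm wide; open, the fingers measure 114 mm over their backs; the gripper's body (76 mm by 85 mm) begins 54 mm behind the grasp point. The pads swing forward as they close: fully open they stand 13 mm farther back than shut.
Start: joints at [1.309, 0.241, 0.005, 1.335, 0, 1.571], TCP at [0.129, 0.483, 0.193] pointing down, gripper open.
Joint ranges: [-2.72, 2.72], [-1.05, 1.87], [-1.09, 1.28], [-1.99, 2.15], [-1.42, 1.44], [-3.14, 3.14]. Speed limits (rad/s): [2.79, 2.79, 3.14, 3.14, 3.14, 3.14].

### API

Orientations are given as a unit quaternion [x, y, z, w].
In Python, from workcell import bot gives the robot as it stands.
- The arm moves only by the tool carry_out, never from a script. Its argument "increments" is one flat list of numbers, 5 for each row, row after row: the finger opening in cm, from 0 to 8.54, then the shift along the tool's x, y, z in cm, then the turn about the tool's z in rad. A call has exactly 5 rows; each row shifts and turns the commanded pose from where the row before left it, along the tool's axes as they then stand; what a row does not reach is not made up. A row lasts 1/8 s, in which the tool goes at most 62.5 mm and 10.7 degrees, less where a joint would pass 70% of its speed; a pose out of reach is approached as far as the arm can. A call with a gripper value outside its range is refused whole. The fingers move at their own pace and stop on an object; the grip force is fixed at half the most. Time passes only in rows, so rows that do not move let the fingers close, or fill a call up. It gives the time, the measured TCP pose, the force, the opening and the grip force at its end, in the units of the state.
- bot.get_obs(): the state, without advancing time (a new reading comes with each control period).
- bot.camera(name): name is "scene" or "top" or "wrist"; returns a dict with "pixels" (384x512x3 uint8, blue, green, red), "range_z" (384x512 float32, m along the optical axis (not along the pixel's ray), 0 where there is no reading), "mtx" (3x3 intrinsics, pixels), "eye" and "attitude" of the camera in the world. Camera axes: x right, y down, z forward; pixel columns grow to the right and rows downward; lengths in m; the calibration is good to about 2 mm. The wrist camera is an equidistant fisheye: a pixel r from the principal point sees the ray r / f radians off the axis. A picture is of the moment at which its call begins.
- bot.job_done(): hands the job in; it is judged then, once.
Trained networks look in a picture, given as the dict that the camera call returned (one of the last four; its "shot" number tells which), for a name from the list of things; names that differ only in an ending like _2 or _b are one class to them, and where a whole thing is asked for, a point or a joint stands for the part that bears it (a point fixed in the world has none). Each returns a list of dicts, best first, with "p" (0 to 1); they miss things now and then, are a little off and sometimes report something else, mostly with a low value. They report only what shows in the picture. A call takes as long as a camera call. They do not tell look-alikes from the thing itself.
- bot.find_in(picture, name): "xyz" ([x, y, z] in m, in the coordinates of the camera as it stood for that picture, good to about 4 mm: the middle of the surface that is visible of it).
- bot.regions_of(picture, name): "mask" (384x512 bool, what is visible of it).
- bot.place_of(picture, name): "xyz" ([x, y, z] in m, in the coordinates of the camera as it stood for that picture, good to about 4 mm: a listed point, or the origin of a listed thing).
The state is a dict: "clock": time; "joint_pos": joint angles; "joint_vel": joint speeds; "tau": joint torques, N m; "eef_pos": TCP position; "tool_rot": TCP orientation; "ft_force": force on the tool from outside, world axes, zero at the start; "ft_torque": the same for the moment, N m; "grip_width": finger opening in m; "grasp_force": force on a finger pad.
Only numpy, scipy, OpenCV 4.12 (cv2) and the standard library are available. Lean on these libraries where they do the work, as an engineer would, in place of code of your own. Each camera call takes 0.05 s, during which the arm holds its last target. There are 200 camera calls.

### The job

Stand the four polished brass pieces on the four round steel stands of the spraying plank in order of height, the tallest next to the upright metal shield and then downward to the shortest at the far end, one piece upright in the middle of each stand. Set them down rather than dropping them, knock none over, and leave the jar of polish where it is.

Things in the scene. Friction and masses are not known exactly. Their poses are not given: they have to be found in the camera images.
- candlestick: The tallest piece: polished brass candlestick, 140 mm high, round base 68 mm across; its slim stem carries a plain round socket 28 mm across from 102 mm up to the rim at 140 mm (grip there). 0.3 to 0.55 kg. Loose; grasp from above, closing on the part named. Origin: centre of its underside; z up along its axis of revolution.
- vase: The second tallest: brass bud vase, 110 mm high, foot 48 mm and belly 64 mm across (belly at 40 mm up), straight round neck 32 mm across from 70 to 104 mm up (grip there), mouth 35 mm across. 0.3 to 0.5 kg. Loose; grasp from above, closing on the part named. Origin: centre of its underside; z up along its axis of revolution.
- sugar_bowl: The third tallest and the widest: squat brass sugar bowl with its lid fixed on, 84 mm high, 84 mm across, foot 54 mm across; a plain upright knob 18 mm across stands on the lid from 60 to 84 mm up (grip the knob with the fingertips, keeping them above the lid). 0.33 to 0.55 kg. Loose; grasp from above, closing on the part named. Origin: centre of its underside; z up along its axis of revolution.
- beaker: The shortest: plain open brass beaker, 56 mm high, 50 mm across at the rim, 48 mm at the foot (grip across the outside). 0.13 to 0.21 kg. Loose; grasp from above, closing on the part named. Origin: centre of its underside; z up along its axis of revolution.
- stand_a: One of four alike, fixed round steel stands, 72 mm across and 10 mm high, in a row along a pale wooden plank, 85 to 105 mm from centre to centre along the row and up to 6 mm off its line; which name stands where varies. Origin: centre of its underside, 12 mm above the table (on the plank), so its top face is 22 mm above the table.
- stand_b: One of four alike, fixed round steel stands, 72 mm across and 10 mm high, in a row along a pale wooden plank, 85 to 105 mm from centre to centre along the row and up to 6 mm off its line; which name stands where varies. Origin: centre of its underside, 12 mm above the table (on the plank), so its top face is 22 mm above the table.
- stand_c: One of four alike, fixed round steel stands, 72 mm across and 10 mm high, in a row along a pale wooden plank, 85 to 105 mm from centre to centre along the row and up to 6 mm off its line; which name stands where varies. Origin: centre of its underside, 12 mm above the table (on the plank), so its top face is 22 mm above the table.
- stand_d: One of four alike, fixed round steel stands, 72 mm across and 10 mm high, in a row along a pale wooden plank, 85 to 105 mm from centre to centre along the row and up to 6 mm off its line; which name stands where varies. Origin: centre of its underside, 12 mm above the table (on the plank), so its top face is 22 mm above the table.
- shield: Fixed upright aluminium spray shield standing across one end of the plank (either end), 90 mm wide, 4 mm thick, 100 mm high; origin: centre of its foot on the plank, 12 mm above the table; its own y axis runs along the row. It is about 85 mm from the centre of the nearest stand. The other end of the plank has only a low wooden block, 24 mm high.
- polish_jar: Amber glass jar of metal polish, 54 mm across, 62 mm high, standing loose among the brass pieces; not to be moved. Origin: centre of its underside.
Mind the look-alikes: they are no part of the job. What is shaped like the vase but green or white is not meant.

How it is judged:
By the outcome, as a careful person would: the job done as asked, in the order asked, and still so for the second after the job is handed in, with the robot touching nothing.
It also fails if it takes over 112 s, if anything falls off the work surface, if the arm or the gripper's body presses on something with over 40 N, if the wrist force passes 120 N, or if a joint passes its speed limit or range.

## Working session

There is one attempt and no reset: what is moved stays moved. The work goes in short steps, Python scripts to look and compute and a tool call to move; the robot and the scene stay as the last step left them, time stands still between calls to the robot, and variables do not carry over. Pictures are saved under pics/ and viewed, at most 14 in all, crops included, and the job is handed in when it is done.

Besides the shell and the picture viewer there is one more tool, called after ">>>" in YAML: its name, and indented under it one key for each argument. carry_out: Moves the arm, as the interface text tells. Its arguments: {"type":"object","properties":{"increments":{"type":"array","items":{"type":"number"}}},"required":["increments"]}

```bash
mkdir -p pics
cat > h.py <<'E'
import numpy as np,cv2
from scipy.spatial.transform import Rotation as R
from workcell import bot
def Rm(a):
    a=np.array(a,float); return a if a.shape==(3,3) else R.from_quat(a).as_matrix()
def w(c,p): return Rm(c["attitude"])@np.array(p)+np.array(c["eye"])
def cloud(c):
    z=c["range_z"];v,u=np.mgrid[:384,:512];K=c["mtx"]
    p=np.dstack([(u-K[0,2])/K[0,0]*z,(v-K[1,2])/K[1,1]*z,z])
    P=p@Rm(c["attitude"]).T+np.array(c["eye"]); P[z==0]=np.nan; return P
E
python3 - <<'E'
from h import *
o=bot.get_obs();print(o["eef_pos"],o["tool_rot"],o["grip_width"],o["clock"])
for n in("top","scene"):
    c=bot.camera(n);cv2.imwrite(f"pics/{n}0.png",c["pixels"]);print(n,c["eye"],c["mtx"][0],c["attitude"])
    np.savez(f"{n}0.npz",P=cloud(c))
    for t in("candlestick","vase","sugar_bowl","beaker","stand_a","shield","polish_jar"):
        for d in bot.place_of(c,t):
            if d["p"]>.2:
                x=np.array(d["xyz"]);q=c["mtx"]@x;print(t,round(d["p"],2),w(c,x).round(4),(q[:2]/q[2]).round())
E
```

```text
[0.12921291 0.48227539 0.19251089] [ 1.30525882e-01  9.91444345e-01 -1.04180868e-03 -1.36198543e-04] 0.08536393974062012 0.0
top [ 0.29602916 -0.04344972  1.22484692] [422.29769315   0.         263.03199532] [-0.70172021  0.70901171 -0.05147961  0.04733917]
vase 0.94 [3.619e-01 7.170e-02 1.000e-04] [221. 231.]
vase 0.9 [ 0.4376 -0.1445  0.0037] [295. 204.]
vase 0.75 [ 0.3969 -0.4786  0.0021] [410. 217.]
vase 0.62 [ 0.327  -0.0795 -0.0044] [273. 243.]
vase 0.62 [ 2.466e-01 -4.753e-01 -4.000e-04] [412. 270.]
sugar_bowl 0.54 [0.6309 0.0882 0.0165] [215. 139.]
beaker 0.54 [ 0.4378  0.163  -0.0018] [190. 206.]
stand_a 0.94 [ 0.6096 -0.1974  0.0132] [312. 146.]
stand_a 0.6 [ 0.6153 -0.1052  0.0109] [281. 144.]
stand_a 0.6 [ 0.6164 -0.0043  0.0129] [246. 144.]
stand_a 0.59 [0.6293 0.0889 0.0149] [215. 140.]
stand_a 0.49 [ 0.439   0.3324 -0.0037] [132. 206.]
shield 0.76 [ 0.6081 -0.2843  0.0132] [341. 146.]
polish_jar 0.8 [ 0.4494 -0.003  -0.0024] [246. 201.]
polish_jar 0.64 [ 0.4404 -0.1442  0.0008] [295. 203.]
scene [1.04235728 0.55909352 0.60354083] [359.82270874   0.         255.64639982] [ 0.31097807  0.82273763 -0.44362976 -0.17201181]
candlestick 0.97 [0.4376 0.3281 0.0062] [387. 275.]
vase 0.89 [ 0.4407 -0.1472  0.0035] [248. 190.]
vase 0.8 [ 0.3999 -0.4818 -0.0006] [198. 150.]
vase 0.71 [0.3677 0.0684 0.0005] [317. 213.]
vase 0.69 [ 0.3308 -0.0803  0.0024] [289. 187.]
vase 0.68 [ 0.2473 -0.4696  0.0048] [232. 138.]
sugar_bowl 0.78 [ 0.4147 -0.3242  0.002 ] [220. 166.]
beaker 0.71 [ 0.6091 -0.288   0.0165] [175. 187.]
beaker 0.56 [0.4395 0.1619 0.0054] [328. 239.]
stand_a 0.85 [ 0.6076 -0.1997  0.0117] [192. 201.]
stand_a 0.62 [ 0.6154 -0.0074  0.0162] [231. 233.]
stand_a 0.6 [0.631  0.0856 0.0131] [251. 256.]
stand_a 0.59 [ 0.6155 -0.1095  0.0149] [208. 215.]
shield 0.77 [ 0.6093 -0.2879  0.0141] [176. 188.]
polish_jar 0.91 [ 0.4517 -0.0016  0.0034] [279. 213.]
```

View pics/top0.png

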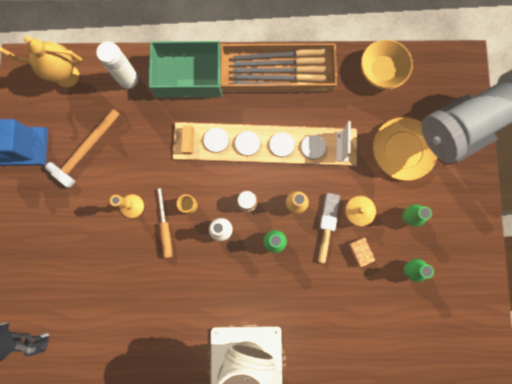

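View pics/scene0.png

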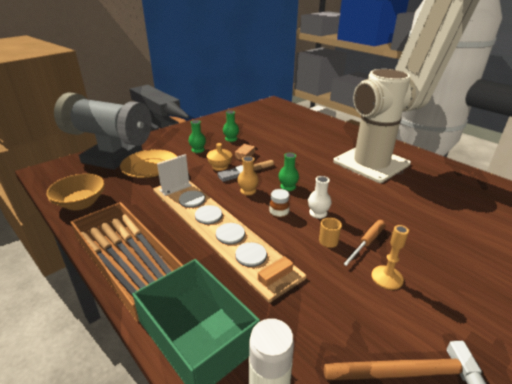

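The top view shows the brass vase at (298,202), with look-alikes green at (275,241), (417,215) and (418,270), and white at (221,231). The candlestick is at (132,206), beaker (187,204), sugar bowl (361,211) and jar (247,201). The gold bowls at (386,65) and (405,150), and the teapot at (50,62), are not part of the job. The shield is at the right end, (345,142), so the row runs from there to the left.

Run:
```python
from h import *
from scipy.optimize import least_squares
im=cv2.imread("pics/scene0.png")
cv2.imwrite("pics/crop0.png",cv2.resize(im[120:300,190:430],None,fx=3,fy=3))
P=[np.load(f"{n}0.npz")["P"].reshape(-1,3) for n in("top","scene")]
def circ(Q,r):
    f=lambda p:np.hypot(Q[:,0]-p[0],Q[:,1]-p[1])-r
    s=least_squares(f,np.median(Q[:,:2],0),loss="soft_l1",f_scale=.002);return s.x.round(4),len(Q),np.std(f(s.x)).round(4)
for n,c,r,zs in (("candle",(.438,.33),.06,[(.100,.145,.014),(.003,.02,.034)]),("vase",(.439,-.146),.05,[(.072,.102,.016),(.104,.115,.0)]),
  ("bowl",(.415,-.322),.06,[(.064,.082,.009),(.08,.09,0),(.02,.06,0)]),("beaker",(.4385,.1625),.045,[(.01,.053,.0245),(.05,.06,.0)]),("jar",(.45,-.002),.05,[(.055,.07,0)])):
  for Q in P:
    Q=Q[np.hypot(Q[:,0]-c[0],Q[:,1]-c[1])<r]
    for a,b,rr in zs:
        S=Q[(Q[:,2]>a)&(Q[:,2]<b)]
        if len(S)>6: print(n,a,circ(S,rr) if rr else "", ((S[:,:2].max(0)+S[:,:2].min(0))/2).round(4),len(S),S[:,2].max().round(3))
for c in((.608,-.198),(.615,-.107),(.616,-.006),(.630,.088)):
  for Q in P:
    Q=Q[(np.hypot(Q[:,0]-c[0],Q[:,1]-c[1])<.045)&(abs(Q[:,2]-.023)<.004)]
    print("stand",c,cv2.minEnclosingCircle(Q[:,:2].astype(np.float32)*1000),len(Q),np.median(Q,0).round(4))
```

```text
candle 0.1 (array([0.438 , 0.3306]), 140, np.float64(0.0036)) [0.4372 0.3299] 140 0.144
candle 0.003 (array([0.44  , 0.3397]), 373, np.float64(0.0112)) [0.4336 0.3273] 373 0.02
candle 0.1 (array([0.4393, 0.3303]), 319, np.float64(0.0029)) [0.441  0.3307] 319 0.144
candle 0.003 (array([0.4334, 0.3271]), 678, np.float64(0.0117)) [0.4385 0.3303] 678 0.02
vase 0.072 (array([ 0.4398, -0.1476]), 15, np.float64(0.0003)) [ 0.4302 -0.1448] 15 0.095
vase 0.104  [ 0.4398 -0.1466] 130 0.115
vase 0.072 (array([ 0.4583, -0.1254]), 90, np.float64(0.0045)) [ 0.4439 -0.1406] 90 0.101
vase 0.104  [ 0.4422 -0.1469] 77 0.115
bowl 0.064 (array([ 0.4154, -0.3262]), 14, np.float64(0.0026)) [ 0.4133 -0.3243] 14 0.081
bowl 0.08  [ 0.4136 -0.3251] 34 0.089
bowl 0.02  [ 0.4138 -0.3161] 639 0.06
bowl 0.064 (array([ 0.4257, -0.3154]), 29, np.float64(0.0032)) [ 0.4184 -0.3214] 29 0.082
bowl 0.08  [ 0.4172 -0.3245] 23 0.089
bowl 0.02  [ 0.4172 -0.3116] 334 0.06
beaker 0.01 (array([0.4377, 0.1619]), 106, np.float64(0.001)) [0.4375 0.1629] 106 0.053
beaker 0.05  [0.4375 0.1629] 65 0.06
beaker 0.01 (array([0.4406, 0.
[... 369 characters left out ...]
64) 313 [ 0.6116 -0.198   0.0248]
stand (0.615, -0.107) ((613.8727416992188, -108.65699768066406), 36.01001739501953) 364 [ 0.6132 -0.1082  0.0216]
stand (0.615, -0.107) ((618.5011596679688, -108.61918640136719), 37.52455139160156) 364 [ 0.619  -0.1045  0.0247]
stand (0.616, -0.006) ((617.9490356445312, -7.971205711364746), 36.20408248901367) 366 [ 0.6174 -0.0063  0.0217]
stand (0.616, -0.006) ((623.8726806640625, -7.8165998458862305), 37.5606575012207) 445 [ 0.6235 -0.0045  0.0247]
stand (0.63, 0.088) ((628.8475952148438, 83.9712142944336), 36.051300048828125) 370 [0.6277 0.0845 0.0216]
stand (0.63, 0.088) ((631.58056640625, 84.10862731933594), 37.122798919677734) 544 [0.6335 0.0876 0.0245]
```

View pics/crop0.png

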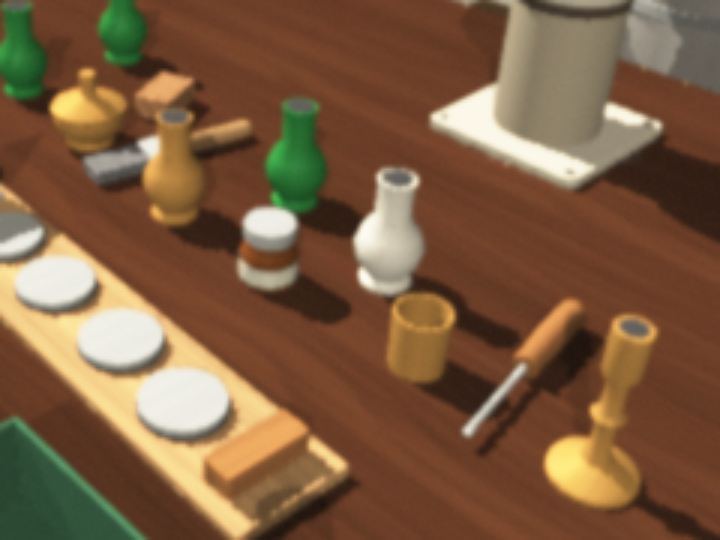

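Brass vase confirmed at crop (175,165), with the green one at (297,155) and the white at (390,230). The shield end is at upper left. I'll turn the fingers to close along world x, so tool x = +y, tool y = +x and tool z = down, then go to the candlestick.

>>> carry_out:
  increments: [8.54,0,0,0,0.18,8.54,0,0,0,0.18,8.54,0,0,0,0.18,8.54,0,0,0,0.18,8.54,0,0,0,0.18]

```text
clock: 1.42
eef_pos: [0.1294, 0.483, 0.1934]
tool_rot: [0.551, 0.834, 0.0, -0.0]
ft_force: [0.3, -0.0, 0.1]
grip_width: 0.0856
grasp_force: 0.0
```

>>> carry_out:
  increments: [8.54,0,0,0,0.18,8.54,0,0,0,0.18,8.54,0,0,0,0.05,8.54,-2,4,0,0,8.54,-2,4,0,0]

```text
clock: 2.05
eef_pos: [0.2099, 0.4427, 0.1934]
tool_rot: [0.707, 0.707, 0.0, 0.0]
ft_force: [-0.0, 0.6, 0.0]
grip_width: 0.0856
grasp_force: 0.0
```

>>> carry_out:
  increments: [8.54,-2,4,0,0,8.54,-2,4,0,0,8.54,-2,4,0,0,8.54,-2,4,0,0,8.54,-2,4,0,0]

```text
clock: 2.68
eef_pos: [0.4106, 0.3419, 0.1935]
tool_rot: [0.707, 0.707, 0.0, -0.0]
ft_force: [-0.5, -0.1, -0.3]
grip_width: 0.0853
grasp_force: 0.0
```

>>> carry_out:
  increments: [8.54,-1.16,2.8,0,0,8.54,0,0,3,0,8.54,0,0,3,0,8.54,0,0,2.8,0,8.54,0,0,0,0]

```text
clock: 3.3
eef_pos: [0.4355, 0.3297, 0.1031]
tool_rot: [0.708, 0.707, -0.003, -0.0]
ft_force: [0.4, -0.4, 0.8]
grip_width: 0.0851
grasp_force: 0.0
```

>>> carry_out:
  increments: [2,0,0,0,0,2,0,0,0,0,2,0,0,0,0,2,0,0,0,0,2,0,0,0,0]

```text
clock: 3.92
eef_pos: [0.4373, 0.3311, 0.1056]
tool_rot: [0.707, 0.707, 0.0, 0.0]
ft_force: [-0.5, 0.3, -0.2]
grip_width: 0.0197
grasp_force: 0.0
```

Run:
```python
from h import *
a=[bot.camera(n)["pixels"] for n in("scene","wrist")]
cv2.imwrite("pics/c1.png",np.hstack([cv2.resize(a[0][180:330,290:490],(533,400)),cv2.resize(a[1],None,fx=.5,fy=.5)[:, :].copy() if 0 else cv2.resize(a[1],(266,400))]))
print(bot.get_obs()["grip_width"])
```

```text
0.019656398666070607
```

View pics/c1.png

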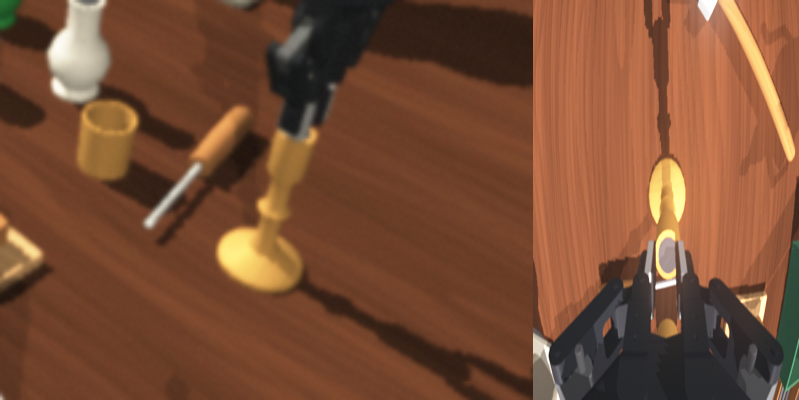

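The fingers closed beside the socket: the wrist view shows the candlestick base at (665,190), away on the +y side and still upright. I'll measure it again.

Run:
```python
from h import *
for n in("scene","top"):
    c=bot.camera(n);P=cloud(c);o=bot.get_obs()["eef_pos"]
    for d in bot.place_of(c,"candlestick")[:2]: print(n,d["p"],w(c,d["xyz"]).round(4))
    hsv=cv2.cvtColor(c["pixels"],cv2.COLOR_BGR2HSV); m=(hsv[...,1]>90)&(hsv[...,0]>14)&(hsv[...,0]<32)
    Q=P[m];Q=Q[(np.hypot(Q[:,0]-.438,Q[:,1]-.335)<.09)]
    for a,b in((.002,.02),(.03,.06),(.1,.115),(.115,.13),(.13,.145)):
        S=Q[(Q[:,2]>a)&(Q[:,2]<b)]
        if len(S):print(n,a,S.min(0).round(4),S.max(0).round(4),len(S))
```

```text
scene 0.55 [0.4359 0.3323 0.0057]
scene 0.002 [0.3722 0.29   0.002 ] [0.4747 0.3641 0.02  ] 496
scene 0.03 [0.4372 0.3235 0.0303] [0.4492 0.339  0.0587] 74
scene 0.1 [0.4333 0.3192 0.1005] [0.4552 0.3449 0.115 ] 68
scene 0.115 [0.4361 0.3188 0.1151] [0.4551 0.3449 0.13  ] 82
scene 0.13 [0.4267 0.3187 0.13  ] [0.4545 0.3444 0.1445] 96
top 0.58 [ 0.4402  0.3318 -0.0035]
top 0.26 [ 0.6127 -0.1976  0.0133]
top 0.002 [0.4052 0.2969 0.0023] [0.47   0.364  0.0198] 319
top 0.03 [0.4261 0.3182 0.0302] [0.4481 0.3301 0.0595] 13
top 0.1 [0.4252 0.3167 0.1031] [0.4476 0.325  0.1143] 15
top 0.115 [0.4243 0.3158 0.1153] [0.4497 0.3276 0.1288] 20
top 0.13 [0.4254 0.315  0.1301] [0.4468 0.3423 0.1421] 36
```

Run:
```python
from h import *
c=bot.camera("wrist");print(c["eye"],R.from_matrix(Rm(c["attitude"])).as_matrix()[:,2],c["mtx"]);a=c["pixels"]
b=bot.camera("scene")["pixels"]
cv2.imwrite("pics/c2.png",np.hstack([cv2.resize(a[150:384,130:380],(427,400)),cv2.resize(b[200:300,340:433],(372,400))]))
```

```text
[0.436839   0.39864727 0.28640714] [-8.59289453e-04 -2.63287992e-01 -9.64716899e-01] [[297.31863964   0.         255.40904076]
 [  0.         297.31863964 196.60228204]
 [  0.           0.           1.        ]]
```

View pics/c2.png

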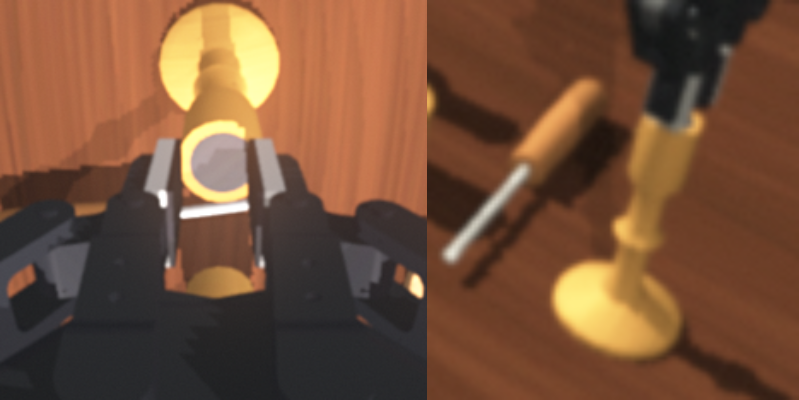

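Run:
```python
from h import *
o=bot.get_obs();print(o["eef_pos"],o["joint_pos"],o["grip_width"],o["grasp_force"],o["tool_rot"])
c=bot.camera("wrist");z=c["range_z"];K=c["mtx"]
def pt(u,v):
    d=np.array([u-K[0,2],v-K[1,2]])/K[0,0];t=np.hypot(*d);p=np.r_[d/t*np.tan(t),1]*z[v,u];return w(c,p)
for cu,cv_ in((165,150),(165,180),(165,205),(268,150),(272,180),(262,205),(190,150),(185,180),(215,190),(215,205),(215,210)):
    u,v=int(130+cu*.585),int(150+cv_*.585);print((cu,cv_),pt(u,v).round(4))
c=bot.camera("scene");P=cloud(c)
for cu,cv_ in((665,105),(690,105),(690,90),(660,90),(690,150),(660,160),(655,125)):
    print("s",(cu,cv_),P[int(200+cv_*.25),int(340+(cu-427)*.25)].round(4))
```

```text
[0.43725947 0.33103882 0.10535651] [ 6.48037564e-01  3.87789298e-01 -2.36909404e-02  1.15938579e+00
 -3.68306415e-05  2.21986422e+00] 0.019994794141061756 0.0 [ 7.07470964e-01  7.06742410e-01 -3.70374204e-05  1.34888266e-05]
(165, 150) [0.4226 0.3428 0.1552]
(165, 180) [0.4245 0.3433 0.1757]
(165, 205) [0.4248 0.3394 0.1806]
(268, 150) [0.4513 0.3431 0.1561]
(272, 180) [0.4507 0.3431 0.1753]
(262, 205) [0.4479 0.3394 0.1807]
(190, 150) [0.4291 0.337  0.1416]
(185, 180) [0.4272 0.3258 0.1405]
(215, 190) [0.4364 0.3222 0.1407]
(215, 205) [0.436  0.2456 0.0127]
(215, 210) [0.436  0.2441 0.0165]
s (665, 105) [0.4607 0.3335 0.1623]
s (690, 105) [0.4529 0.3417 0.1631]
s (690, 90) [0.4524 0.3393 0.1714]
s (660, 90) [0.4601 0.3292 0.1695]
s (690, 150) [0.4441 0.3447 0.1321]
s (660, 160) [0.4525 0.3361 0.1233]
s (655, 125) [0.452  0.329  0.1422]
```

Depth shows the fingertips sitting above the rim, at about z 0.145, although the reported TCP is at 0.105. I'll open and measure the actual tip.

>>> carry_out:
  increments: [8.54,0,0,-1,0,8.54,0,0,-2,0,8.54,0,0,-2,0,2,0,0,0,0,2,0,0,0,0]

```text
clock: 5.05
eef_pos: [0.4371, 0.3309, 0.1551]
tool_rot: [0.707, 0.707, -0.0, -0.0]
ft_force: [0.2, -0.3, 0.2]
grip_width: 0.0408
grasp_force: 0.0
```

>>> carry_out:
  increments: [2,0,0,0,0,2,0,0,0,0,2,0,0,0,0,2,0,0,0,0,2,0,0,0,0]

```text
clock: 5.68
eef_pos: [0.4372, 0.331, 0.1554]
tool_rot: [0.707, 0.707, -0.0, -0.0]
ft_force: [-0.2, 0.0, 0.9]
grip_width: 0.0199
grasp_force: 0.0
```

Run:
```python
from h import *
o=bot.get_obs();print(o["eef_pos"],o["grip_width"])
c=bot.camera("scene");P=cloud(c);Q=P.reshape(-1,3)
m=(abs(Q[:,0]-.437)<.07)&(abs(Q[:,1]-.331)<.03)&(Q[:,2]>.145)
S=Q[m]
for a in np.arange(.145,.24,.005):
    s=S[(S[:,2]>=a)&(S[:,2]<a+.005)]
    if len(s):print(a.round(3),len(s),s.min(0).round(3),s.max(0).round(3))
cv2.imwrite("pics/c3.png",cv2.resize(c["pixels"][130:300,320:470],None,fx=3.5,fy=3.5))
```

```text
[0.43723725 0.33104007 0.1553578 ] 0.019942311877229803
0.195 25 [0.427 0.32  0.195] [0.455 0.341 0.2  ]
0.2 25 [0.421 0.324 0.2  ] [0.46  0.342 0.205]
0.205 47 [0.422 0.32  0.205] [0.462 0.343 0.21 ]
0.21 34 [0.423 0.321 0.21 ] [0.463 0.342 0.215]
0.215 44 [0.422 0.32  0.215] [0.463 0.342 0.22 ]
0.22 43 [0.422 0.32  0.22 ] [0.461 0.342 0.225]
0.225 36 [0.423 0.32  0.225] [0.462 0.342 0.23 ]
0.23 29 [0.415 0.325 0.23 ] [0.462 0.342 0.235]
0.235 14 [0.419 0.325 0.236] [0.46  0.345 0.239]
```

View pics/c3.png

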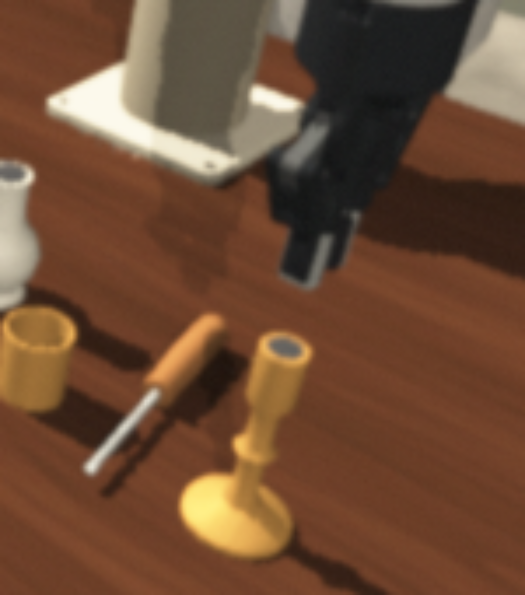

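The state's TCP reads about 38 mm lower than the true fingertips, which sit at 0.193 against 0.155 reported. x and y agree. I'll allow for this from here on.

>>> carry_out:
  increments: [8.54,0,0,0,0,8.54,0,0,0,0,8.54,0,0,0,0,8.54,0,0,2,0,8.54,0,0,2,0]

```text
clock: 6.35
eef_pos: [0.4376, 0.3313, 0.1153]
tool_rot: [0.707, 0.707, 0.001, 0.0]
ft_force: [0.3, 0.6, -0.2]
grip_width: 0.0856
grasp_force: 0.0
```

>>> carry_out:
  increments: [8.54,0,0,1.5,0,8.54,0,0,1.5,0,8.54,0,0,1.5,0,2,0,0,0,0,2,0,0,0,0]

```text
clock: 6.98
eef_pos: [0.4376, 0.3313, 0.0708]
tool_rot: [0.707, 0.707, 0.0, 0.0]
ft_force: [-0.2, -0.6, -0.2]
grip_width: 0.0517
grasp_force: 0.0
```

>>> carry_out:
  increments: [2,0,0,0,0,2,0,0,0,0,2,0,0,0,0,2,0,0,0,0,2,0,0,0,0]

```text
clock: 7.6
eef_pos: [0.4385, 0.3316, 0.0714]
tool_rot: [0.708, 0.707, 0.001, 0.0]
ft_force: [3.3, 0.2, 5.3]
grip_width: 0.0264
grasp_force: 59.7
```

>>> carry_out:
  increments: [2,0,0,-1,0,2,0,0,-2,0,2,0,0,-3,0,2,0,0,-3,0,2,0,0,0,0]

```text
clock: 8.22
eef_pos: [0.4374, 0.3316, 0.1616]
tool_rot: [0.707, 0.707, 0.001, -0.0]
ft_force: [-0.0, 0.4, -4.6]
grip_width: 0.0265
grasp_force: 59.6
```

>>> carry_out:
  increments: [2,-2,0.6,0,0,2,-4,1.3,0,0,2,-4,1.3,0,0,2,-4,1.3,0,0,2,-4,1.3,0,0]

```text
clock: 8.85
eef_pos: [0.4933, 0.1483, 0.1579]
tool_rot: [0.708, 0.707, -0.002, -0.001]
ft_force: [0.9, -0.7, -4.5]
grip_width: 0.0264
grasp_force: 59.6
```

>>> carry_out:
  increments: [2,-4,1.3,0,0,2,-4,1.3,0,0,2,-4,1.3,0,0,2,-4,1.3,0,0,2,-4,1.3,0,0]

```text
clock: 9.48
eef_pos: [0.5578, -0.0511, 0.1578]
tool_rot: [0.708, 0.707, -0.002, -0.002]
ft_force: [0.9, 0.2, -4.7]
grip_width: 0.0268
grasp_force: 59.6
```

>>> carry_out:
  increments: [2,-4,1.2,0,0,2,-4,1.2,0,0,2,-4,1.2,0,0,2,-2,0.6,0,0,2,0,0,0,0]

```text
clock: 10.1
eef_pos: [0.5996, -0.1912, 0.1571]
tool_rot: [0.709, 0.705, -0.001, -0.002]
ft_force: [-1.0, 1.7, -5.4]
grip_width: 0.0266
grasp_force: 59.7
```

>>> carry_out:
  increments: [2,-0.9,0.7,0,0,2,0,0,0,0,2,0,0,2,0,2,0,0,2,0,2,0,0,0,0]

```text
clock: 10.72
eef_pos: [0.6069, -0.1967, 0.1183]
tool_rot: [0.707, 0.707, -0.001, -0.002]
ft_force: [-0.9, 0.0, -5.1]
grip_width: 0.0265
grasp_force: 59.9
```

```bash
cat > look.py <<'E'
from h import *
import sys
name=sys.argv[1]; cx,cy,r=map(float,sys.argv[2:5]); 
o=bot.get_obs();print(o["eef_pos"].round(4) if hasattr(o["eef_pos"],"round") else o["eef_pos"],o["tool_rot"])
out=[]
for n in("scene","top"):
    c=bot.camera(n);P=cloud(c)
    for d in bot.place_of(c,name)[:2]: print(n,round(d["p"],2),w(c,d["xyz"]).round(4))
    hsv=cv2.cvtColor(c["pixels"],cv2.COLOR_BGR2HSV); m=(hsv[...,1]>100)&(hsv[...,0]>12)&(hsv[...,0]<32)
    Q=P[m];Q=Q[(np.hypot(Q[:,0]-cx,Q[:,1]-cy)<r)]
    Q=Q[Q[:,2]>.026]
    for a in np.arange(.02,.2,.02):
        S=Q[(Q[:,2]>=a)&(Q[:,2]<a+.02)]
        if len(S)>4:print(n,a.round(2),((S.min(0)+S.max(0))/2).round(4)[:2],(S.max(0)-S.min(0)).round(3)[:2],S[:,2].min().round(4),S[:,2].max().round(4),len(S))
    uv=c["mtx"]@Rm(c["attitude"]).T@(np.array([cx,cy,.06])-c["eye"]);u,v=(uv[:2]/uv[2]).astype(int)
    out.append(cv2.resize(c["pixels"][max(v-50,0):v+50,max(u-50,0):u+50],(400,400)))
cv2.imwrite(sys.argv[5],np.hstack(out))
E
python3 look.py candlestick .607 -.2 .06 pics/p1.png
```

```text
[ 0.6069 -0.1967  0.1183] [ 0.70706289  0.70714591 -0.0011166  -0.00234384]
scene 0.95 [ 0.6057 -0.1995  0.053 ]
scene 0.04 [ 0.6078 -0.1928] [0.065 0.06 ] 0.0486 0.06 122
scene 0.06 [ 0.6075 -0.1946] [0.053 0.054] 0.06 0.0791 162
scene 0.08 [ 0.6073 -0.1944] [0.016 0.012] 0.0803 0.0998 36
scene 0.1 [ 0.6066 -0.1937] [0.024 0.02 ] 0.1001 0.1192 47
scene 0.12 [ 0.6075 -0.1942] [0.014 0.012] 0.1201 0.14 40
scene 0.14 [ 0.6087 -0.1902] [0.024 0.015] 0.1419 0.16 42
scene 0.16 [ 0.6053 -0.1877] [0.027 0.009] 0.1602 0.1799 57
scene 0.18 [ 0.6054 -0.1972] [0.027 0.034] 0.1804 0.1937 53
```

View pics/p1.png

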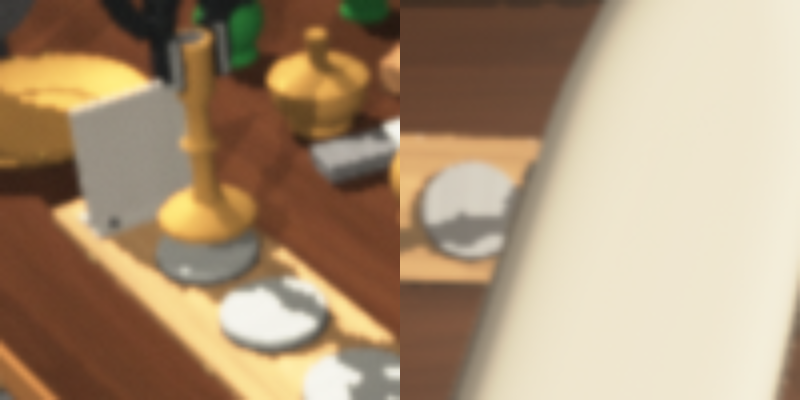

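The scene crop shows the candlestick hovering over the end stand by the shield, about 24 mm above it and about 4 mm toward +y.

>>> carry_out:
  increments: [2,-0.4,0.1,0,0,2,0,0,1,0,2,0,0,0.8,0,2,0,0,0.3,0,2,0,0,0,0]

```text
clock: 11.55
eef_pos: [0.6093, -0.2019, 0.0987]
tool_rot: [0.707, 0.707, -0.0, -0.001]
ft_force: [-0.4, -0.2, -4.2]
grip_width: 0.0262
grasp_force: 59.8
```

>>> carry_out:
  increments: [2,0,0,0.1,0,2,0,0,0.1,0,2,0,0,0.1,0,2,0,0,0,0,2,0,0,0,0]

```text
clock: 12.18
eef_pos: [0.6097, -0.2021, 0.0964]
tool_rot: [0.707, 0.707, 0.0, 0.0]
ft_force: [0.4, 0.0, -4.7]
grip_width: 0.0264
grasp_force: 59.8
```

>>> carry_out:
  increments: [2,0,-0.2,0,0,2,0,0,0.1,0,2,0,0,0.1,0,2,0,0,0.1,0,2,0,0,0,0]

```text
clock: 12.8
eef_pos: [0.6078, -0.2021, 0.0934]
tool_rot: [0.707, 0.707, 0.0, 0.0]
ft_force: [-0.2, 1.0, -3.6]
grip_width: 0.0267
grasp_force: 59.9
```

>>> carry_out:
  increments: [2,0,0,0.1,0,2,0,0,0,0,2,0,0,0,0,2,0,0,0,0,2,0,0,0,0]

```text
clock: 13.42
eef_pos: [0.6081, -0.2023, 0.0932]
tool_rot: [0.707, 0.707, 0.0, 0.001]
ft_force: [-0.9, -0.1, 4.5]
grip_width: 0.0266
grasp_force: 60.7
```

Contact is confirmed (load went from -3.6 to +4.5 N). Next: release, rise and go to the vase.

>>> carry_out:
  increments: [8.54,0,0,0,0,8.54,0,0,0,0,8.54,0,0,0,0,8.54,0,0,0,0,8.54,0,0,-1,0]

```text
clock: 14.05
eef_pos: [0.6069, -0.2018, 0.1017]
tool_rot: [0.707, 0.707, -0.001, -0.001]
ft_force: [0.1, 0.9, -0.0]
grip_width: 0.0852
grasp_force: 0.0
```

>>> carry_out:
  increments: [8.54,0,0,-2,0,8.54,0,0,-3,0,8.54,0,0,-3,0,8.54,1.5,-4,0,0,8.54,1.5,-4,0,0]

```text
clock: 14.68
eef_pos: [0.5277, -0.172, 0.1835]
tool_rot: [0.707, 0.707, 0.001, 0.001]
ft_force: [0.3, -0.2, 0.2]
grip_width: 0.0852
grasp_force: 0.0
```

>>> carry_out:
  increments: [8.54,1.5,-4,0,0,8.54,1,-4,0,0,8.54,0,-0.7,0,0,8.54,0,0,2,0,8.54,0,0,0,0]

```text
clock: 15.3
eef_pos: [0.4407, -0.147, 0.162]
tool_rot: [0.708, 0.707, -0.0, -0.0]
ft_force: [-0.3, -0.9, -0.1]
grip_width: 0.0856
grasp_force: 0.0
```

```bash
python3 look.py candlestick .607 -.2 .06 pics/p2.png
```

```text
[ 0.4407 -0.147   0.162 ] [ 7.07510506e-01  7.06702620e-01 -2.64777467e-04 -4.69094136e-04]
scene 0.72 [ 0.6069 -0.2019  0.0245]
scene 0.02 [ 0.6093 -0.1992] [0.066 0.063] 0.0261 0.04 200
scene 0.04 [ 0.6115 -0.2015] [0.036 0.037] 0.04 0.0594 79
scene 0.06 [ 0.6092 -0.199 ] [0.015 0.013] 0.0601 0.0791 38
scene 0.08 [ 0.6085 -0.199 ] [0.024 0.018] 0.0822 0.0999 46
scene 0.1 [ 0.6097 -0.1982] [0.015 0.009] 0.1003 0.1197 34
scene 0.12 [ 0.611  -0.1985] [0.024 0.02 ] 0.1207 0.1396 55
scene 0.14 [ 0.6098 -0.1988] [0.026 0.022] 0.1402 0.16 69
scene 0.16 [ 0.6082 -0.2022] [0.029 0.028] 0.16 0.1661 44
```

The candlestick is upright and centred within about 2 mm. Now the vase.

>>> carry_out:
  increments: [8.54,0,0,3,0,8.54,0,0,3,0,8.54,0,0,3,0,8.54,0,0,2,0,8.54,0,0,1.2,0]

```text
clock: 16.12
eef_pos: [0.441, -0.147, 0.0398]
tool_rot: [0.707, 0.707, -0.0, -0.0]
ft_force: [-0.8, -0.5, 0.2]
grip_width: 0.0854
grasp_force: 0.0
```

>>> carry_out:
  increments: [2.4,0,0,0,0,2.4,0,0,0,0,2.4,0,0,0,0,2.4,0,0,0,0,2.4,0,0,0,0]

```text
clock: 16.75
eef_pos: [0.4418, -0.1473, 0.0417]
tool_rot: [0.707, 0.707, 0.001, 0.001]
ft_force: [-1.0, 0.9, 5.5]
grip_width: 0.0312
grasp_force: 58.9
```

>>> carry_out:
  increments: [2.4,0,0,-1,0,2.4,0,0,-2,0,2.4,0,0,-3,0,2.4,2,0,-1,0,2.4,1.9,2,0,0]

```text
clock: 17.38
eef_pos: [0.4599, -0.1077, 0.1114]
tool_rot: [0.708, 0.706, -0.0, -0.0]
ft_force: [0.6, -0.4, -5.0]
grip_width: 0.0313
grasp_force: 60.1
```

>>> carry_out:
  increments: [2.4,0,4,0,0,2.4,0,4,0,0,2.4,0,4,0,0,2.4,0,3.4,0,0,2.4,0,0,0,0]

```text
clock: 18.0
eef_pos: [0.6162, -0.1078, 0.1089]
tool_rot: [0.707, 0.707, -0.0, -0.0]
ft_force: [-1.2, -1.0, -4.3]
grip_width: 0.0313
grasp_force: 60.9
```

>>> carry_out:
  increments: [2.4,-0.1,0,1.5,0,2.4,0,0,1.5,0,2.4,0,0,0.9,0,2.4,0,0,0.2,0,2.4,0,0,0,0]

```text
clock: 18.62
eef_pos: [0.6148, -0.1092, 0.0696]
tool_rot: [0.708, 0.707, 0.0, 0.0]
ft_force: [-1.4, 0.5, -3.1]
grip_width: 0.0312
grasp_force: 60.9
```

>>> carry_out:
  increments: [2.4,0,0,0.1,0,2.4,0,0,0,0,2.4,0,0,0.1,0,2.4,0,0,0,0,2.4,0,0,0,0]

```text
clock: 19.25
eef_pos: [0.6148, -0.1091, 0.0674]
tool_rot: [0.707, 0.707, -0.0, -0.0]
ft_force: [0.2, 0.9, -3.7]
grip_width: 0.031
grasp_force: 61.0
```

>>> carry_out:
  increments: [2.4,0,0.1,0.1,0,2.4,0,0,0,0,2.4,0,0,0.1,0,2.4,0,0,0,0,2.4,0,0,0,0]

```text
clock: 19.88
eef_pos: [0.6158, -0.1091, 0.0654]
tool_rot: [0.707, 0.707, -0.0, -0.0]
ft_force: [0.1, 0.4, -4.3]
grip_width: 0.0311
grasp_force: 60.9
```

>>> carry_out:
  increments: [2.4,0,0,0.1,0,2.4,0,0,0,0,2.4,0,0,0,0,2.4,0,0,0,0,2.4,0,0,0,0]

```text
clock: 20.5
eef_pos: [0.6158, -0.1091, 0.0645]
tool_rot: [0.707, 0.707, 0.0, 0.0]
ft_force: [-0.5, -0.0, -3.5]
grip_width: 0.0312
grasp_force: 60.9
```

>>> carry_out:
  increments: [2.4,0,0,0.1,0,2.4,0,0,0,0,2.4,0,0,0.1,0,2.4,0,0,0,0,2.4,0,0,0,0]

```text
clock: 21.12
eef_pos: [0.6163, -0.1089, 0.064]
tool_rot: [0.707, 0.707, 0.001, 0.001]
ft_force: [-3.0, 1.9, 5.8]
grip_width: 0.0314
grasp_force: 62.1
```

>>> carry_out:
  increments: [8.54,0,0,0,0,8.54,0,0,0,0,8.54,0,0,0,0,8.54,0,0,0,0,8.54,0,0,-1,0]

```text
clock: 21.75
eef_pos: [0.615, -0.109, 0.0717]
tool_rot: [0.707, 0.707, -0.001, -0.001]
ft_force: [-0.0, -0.3, -0.5]
grip_width: 0.0854
grasp_force: 0.0
```

>>> carry_out:
  increments: [8.54,0,0,-2,0,8.54,0,0,-3,0,8.54,0,0,-3,0,8.54,0,-4,0,0,8.54,-2,-4,0,0]

```text
clock: 22.38
eef_pos: [0.5358, -0.1285, 0.1536]
tool_rot: [0.707, 0.708, 0.001, 0.001]
ft_force: [0.5, -0.2, 0.4]
grip_width: 0.0853
grasp_force: 0.0
```

>>> carry_out:
  increments: [8.54,-4,-4,0,0,8.54,-4,-4,0,0,8.54,-4,-4,0,0,8.54,-4,0,0,0,8.54,-3.6,0,0,0]

```text
clock: 23.0
eef_pos: [0.4152, -0.3267, 0.1538]
tool_rot: [0.708, 0.706, 0.0, 0.001]
ft_force: [0.9, -0.2, 0.0]
grip_width: 0.0855
grasp_force: 0.0
```

```bash
python3 look.py vase .616 -.1087 .05 pics/p3.png | grep -v "^top"
python3 - <<'E'
from h import *
c=bot.camera("wrist");print([ (round(d["p"],2),w(c,d["xyz"]).round(4)) for d in bot.place_of(c,"sugar_bowl")[:2]])
z=c["range_z"];K=c["mtx"];v,u=np.mgrid[:384,:512];d=np.dstack([u-K[0,2],v-K[1,2]])/K[0,0];t=np.linalg.norm(d,axis=2,keepdims=True)
p=np.dstack([d/t*np.tan(t)*z[...,None],z]);Q=(p@Rm(c["attitude"]).T+c["eye"])[z>0]
Q=Q[np.hypot(Q[:,0]-.4155,Q[:,1]+.325)<.05]
for a,b in((.03,.05),(.05,.058),(.058,.064),(.064,.07),(.07,.078),(.078,.092)):
    S=Q[(Q[:,2]>a)&(Q[:,2]<b)]
    if len(S):print(a,S.min(0).round(4),S.max(0).round(4),len(S))
E
```

```text
[ 0.4152 -0.3267  0.1538] [7.07881083e-01 7.06330804e-01 1.73927188e-04 1.06665188e-03]
scene 0.91 [ 0.3307 -0.0829 -0.0025]
scene 0.9 [ 0.4002 -0.4788 -0.0016]
scene 0.02 [ 0.6206 -0.101 ] [0.041 0.037] 0.026 0.0396 75
scene 0.04 [ 0.6225 -0.0946] [0.049 0.035] 0.0401 0.06 74
scene 0.06 [ 0.6186 -0.1009] [0.057 0.052] 0.0601 0.0799 182
scene 0.08 [ 0.6174 -0.104 ] [0.049 0.047] 0.0801 0.0997 164
scene 0.1 [ 0.6173 -0.1031] [0.029 0.024] 0.1002 0.1198 84
scene 0.12 [ 0.6169 -0.108 ] [0.033 0.036] 0.1201 0.1368 89
[(0.79, array([ 0.4129, -0.324 ,  0.0016]))]
0.03 [ 0.3731 -0.3647  0.0433] [ 0.4569 -0.2825  0.05  ] 1623
0.05 [ 0.3799 -0.3595  0.05  ] [ 0.4498 -0.2879  0.058 ] 3025
0.058 [ 0.3964 -0.3413  0.058 ] [ 0.4316 -0.3078  0.064 ] 278
0.064 [ 0.4062 -0.322   0.0641] [ 0.4237 -0.3148  0.0699] 28
0.07 [ 0.4065 -0.321   0.0705] [ 0.4235 -0.3148  0.078 ] 34
0.078 [ 0.4067 -0.3326  0.0781] [ 0.4233 -0.3147  0.0863] 344
```

The vase stands upright and centred. Next the bowl, at (0.415, -0.324).

>>> carry_out:
  increments: [6,0.3,0,3,0,6,0,0,3,0,6,0,0,3,0,6,0,0,2,0,6,0,0,1.2,0]

```text
clock: 23.92
eef_pos: [0.4154, -0.3204, 0.0296]
tool_rot: [0.707, 0.707, -0.0, -0.001]
ft_force: [-0.3, 0.3, 1.5]
grip_width: 0.0599
grasp_force: 0.0
```

>>> carry_out:
  increments: [6,0,0,0.2,0,1,0,0,0,0,1,0,0,0,0,1,0,0,0,0,1,0,0,0,0]

```text
clock: 24.55
eef_pos: [0.4158, -0.3225, 0.0294]
tool_rot: [0.708, 0.707, -0.0, 0.001]
ft_force: [-2.4, 1.0, 6.9]
grip_width: 0.0156
grasp_force: 58.8
```

>>> carry_out:
  increments: [1,0,0,0,0,1,0,0,0,0,1,0,0,0,0,1,0,0,0,0,1,0,0,0,0]

```text
clock: 25.18
eef_pos: [0.4158, -0.3224, 0.0294]
tool_rot: [0.708, 0.707, -0.0, 0.001]
ft_force: [-2.5, -0.2, 5.9]
grip_width: 0.0159
grasp_force: 58.8
```

>>> carry_out:
  increments: [1,0,0,-0.5,0,1,0,0,-2,0,1,0,0,-3,0,1,0,0,-3,0,1,0,0,-1,0]

```text
clock: 25.8
eef_pos: [0.4163, -0.3224, 0.1246]
tool_rot: [0.707, 0.707, 0.0, 0.001]
ft_force: [0.8, -0.0, -4.3]
grip_width: 0.0154
grasp_force: 59.0
```

>>> carry_out:
  increments: [1,2,1.4,0,0,1,3.4,2.4,0,0,1,3.4,2.4,0,0,1,3.4,2.2,0,0,1,4,0,0,0]

```text
clock: 26.42
eef_pos: [0.5006, -0.1587, 0.1217]
tool_rot: [0.707, 0.707, -0.0, -0.001]
ft_force: [0.2, -0.2, -5.8]
grip_width: 0.0155
grasp_force: 59.1
```

>>> carry_out:
  increments: [1,4,0,0,0,1,4,0,0,0,1,4,0.5,0,0,1,3.5,1.5,0,0,1,0,3.5,0,0]

```text
clock: 27.05
eef_pos: [0.553, -0.0022, 0.1218]
tool_rot: [0.706, 0.708, -0.001, -0.002]
ft_force: [0.4, -0.4, -4.1]
grip_width: 0.0157
grasp_force: 59.3
```

>>> carry_out:
  increments: [1,0,3.5,0,0,1,0,2,0,0,1,0,1,0,0,1,0,0,0,0,1,0,0,0,0]

```text
clock: 27.68
eef_pos: [0.6187, -0.0052, 0.1229]
tool_rot: [0.708, 0.707, -0.001, -0.001]
ft_force: [0.1, 0.5, -4.4]
grip_width: 0.0156
grasp_force: 59.3
```

>>> carry_out:
  increments: [1,0,0.1,2,0,1,0,0,2,0,1,0,0,1.5,0,1,0,0,0.5,0,1,0,0,0,0]

```text
clock: 28.3
eef_pos: [0.6207, -0.0051, 0.0635]
tool_rot: [0.707, 0.707, -0.0, -0.0]
ft_force: [0.4, -0.3, -5.1]
grip_width: 0.0158
grasp_force: 59.3
```

```bash
python3 look.py sugar_bowl .62 -.0075 .055 pics/p4.png | grep -v "^top"
```

```text
[ 0.6207 -0.0051  0.0635] [ 7.07464745e-01  7.06748626e-01 -8.85517589e-05 -8.20114232e-05]
scene 0.95 [ 0.6201 -0.0091  0.037 ]
scene 0.02 [0.6249 0.0041] [0.04  0.029] 0.0261 0.0399 17
scene 0.04 [0.6288 0.0064] [0.059 0.048] 0.04 0.06 66
scene 0.06 [ 0.6287 -0.0084] [0.066 0.084] 0.06 0.0797 178
scene 0.08 [ 0.6212 -0.0054] [0.083 0.08 ] 0.0801 0.0996 500
scene 0.1 [ 0.6265 -0.0032] [0.03 0.02] 0.1006 0.12 41
scene 0.12 [ 0.621  -0.0023] [0.017 0.018] 0.1202 0.1332 17
scene 0.14 [ 0.6605 -0.0042] [0.003 0.025] 0.1517 0.1575 6
scene 0.16 [ 0.6685 -0.0036] [0.01  0.021] 0.1604 0.1751 6
```

View pics/p4.png

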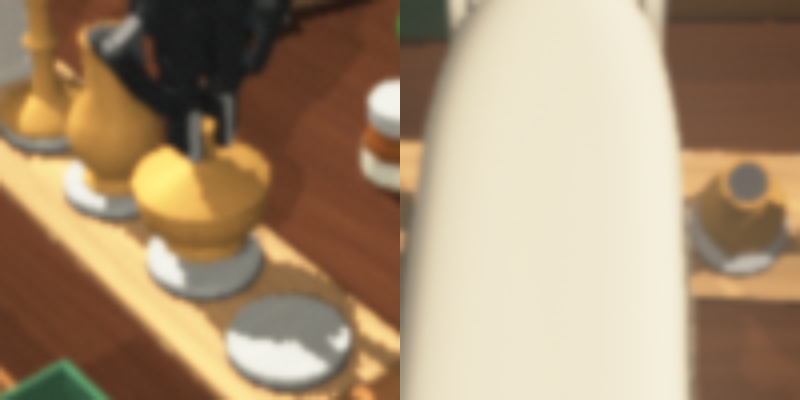

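The bowl hangs level above the third stand, at left crop (205,190). Lowering it.

>>> carry_out:
  increments: [1,-0.15,0.1,0.4,0,1,0,0,0.3,0,1,0,0,0.2,0,1,0,0,0,0,1,0,0,0,0]

```text
clock: 29.12
eef_pos: [0.622, -0.0066, 0.0544]
tool_rot: [0.707, 0.707, 0.0, 0.0]
ft_force: [0.7, 0.2, -5.4]
grip_width: 0.0155
grasp_force: 59.3
```

>>> carry_out:
  increments: [1,0,0,0.1,0,1,0,0,0,0,1,0,0,0.1,0,1,0,0,0,0,1,0,0,0,0]

```text
clock: 29.75
eef_pos: [0.6219, -0.0066, 0.0524]
tool_rot: [0.707, 0.707, -0.0, -0.0]
ft_force: [-0.2, 0.3, -4.4]
grip_width: 0.0157
grasp_force: 59.3
```

>>> carry_out:
  increments: [1,0,0,0.1,0,1,0,0,0,0,1,0,0,0,0,1,0,0,0,0,1,0,0,0,0]

```text
clock: 30.38
eef_pos: [0.6221, -0.0066, 0.0517]
tool_rot: [0.707, 0.707, 0.0, 0.0]
ft_force: [-1.0, 0.8, -1.4]
grip_width: 0.0158
grasp_force: 59.7
```

>>> carry_out:
  increments: [1,0,0,0.1,0,1,0,0,0,0,1,0,0,0,0,1,0,0,0,0,1,0,0,0,0]

```text
clock: 31.0
eef_pos: [0.6222, -0.0065, 0.0516]
tool_rot: [0.707, 0.707, 0.0, 0.0]
ft_force: [-3.1, 0.4, 5.5]
grip_width: 0.0158
grasp_force: 60.5
```

>>> carry_out:
  increments: [7,0,0,0,0,7,0,0,0,0,7,0,0,0,0,7,0,0,0,0,7,0,0,-1,0]

```text
clock: 31.62
eef_pos: [0.6211, -0.0066, 0.0597]
tool_rot: [0.707, 0.707, -0.001, -0.001]
ft_force: [-0.7, -0.1, 0.0]
grip_width: 0.07
grasp_force: 0.0
```

>>> carry_out:
  increments: [8.54,0,0,-2,0,8.54,0,0,-3,0,8.54,0,0,-2,0,8.54,4,-4,0,0,8.54,4,-4,0,0]

```text
clock: 32.25
eef_pos: [0.5419, 0.074, 0.1314]
tool_rot: [0.708, 0.706, 0.001, 0.001]
ft_force: [-0.8, 1.0, -0.2]
grip_width: 0.0854
grasp_force: 0.0
```

>>> carry_out:
  increments: [8.54,4,-4,0,0,8.54,4,-4,0,0,8.54,1,-2.3,0,0,8.54,0,0,0,0,8.54,0,0,0,0]

```text
clock: 32.88
eef_pos: [0.4403, 0.1635, 0.1312]
tool_rot: [0.708, 0.707, 0.001, 0.001]
ft_force: [-0.4, -0.1, 0.3]
grip_width: 0.0854
grasp_force: 0.0
```

```bash
python3 look.py sugar_bowl .62 -.0075 .055 pics/p5.png | grep -v "^top"
python3 - <<'E'
from h import *
c=bot.camera("wrist")
z=c["range_z"];K=c["mtx"];v,u=np.mgrid[:384,:512];d=np.dstack([u-K[0,2],v-K[1,2]])/K[0,0];t=np.linalg.norm(d,axis=2,keepdims=True)
p=np.dstack([d/t*np.tan(t)*z[...,None],z]);Q=(p@Rm(c["attitude"]).T+c["eye"])[z>0]
Q=Q[np.hypot(Q[:,0]-.439,Q[:,1]-.163)<.045]
for a,b in((.03,.05),(.05,.063)):
    S=Q[(Q[:,2]>a)&(Q[:,2]<b)]
    if len(S):print(a,S.min(0).round(4),S.max(0).round(4),len(S))
E
```

```text
[0.4403 0.1635 0.1312] [7.07553255e-01 7.06659183e-01 9.02198917e-04 6.13504426e-04]
scene 0.65 [ 0.6211 -0.0099  0.022 ]
scene 0.02 [0.6277 0.003 ] [0.041 0.03 ] 0.026 0.0326 48
scene 0.04 [0.6268 0.0039] [0.071 0.055] 0.0439 0.06 128
scene 0.06 [ 0.6226 -0.0079] [0.081 0.081] 0.06 0.0799 492
scene 0.08 [ 0.6213 -0.0075] [0.044 0.039] 0.08 0.1 130
scene 0.1 [ 0.6221 -0.0079] [0.017 0.017] 0.1007 0.1102 44
0.03 [0.417  0.1438 0.0301] [0.4614 0.1906 0.05  ] 478
0.05 [0.4151 0.1415 0.05  ] [0.464  0.1909 0.0587] 698
```

The bowl is centred. Now the beaker.

>>> carry_out:
  increments: [8.54,0.1,0,3.5,0,8.54,0,0,3.5,0,8.54,0,0,3.5,0,8.54,0,0,2.5,0,8.54,0,0,1.5,0]

```text
clock: 33.75
eef_pos: [0.4385, 0.1638, -0.0163]
tool_rot: [0.708, 0.706, -0.001, -0.0]
ft_force: [-0.2, -0.4, -0.3]
grip_width: 0.0855
grasp_force: 0.0
```

>>> carry_out:
  increments: [4,0,0,0,0,4,0,0,0,0,4,0,0,0,0,4,0,0,0,0,4,0,0,0,0]

```text
clock: 34.38
eef_pos: [0.4402, 0.1648, -0.0137]
tool_rot: [0.707, 0.707, 0.001, 0.001]
ft_force: [0.5, -1.4, 4.7]
grip_width: 0.048
grasp_force: 62.5
```

>>> carry_out:
  increments: [4,0,0,-1,0,4,0,0,-2,0,4,0,0,-3,0,4,0,0,-2,0,4,-1,2,0,0]

```text
clock: 35.0
eef_pos: [0.4589, 0.1553, 0.0673]
tool_rot: [0.707, 0.707, 0.001, 0.0]
ft_force: [0.9, -0.3, -2.6]
grip_width: 0.0479
grasp_force: 62.3
```

>>> carry_out:
  increments: [4,-1.7,4,0,0,4,-1.7,4,0,0,4,-1.7,4,0,0,4,-1.7,3.5,0,0,4,-0.2,1.5,0,0]

```text
clock: 35.62
eef_pos: [0.63, 0.0829, 0.0647]
tool_rot: [0.708, 0.706, -0.0, -0.0]
ft_force: [-0.7, -0.6, -2.1]
grip_width: 0.0477
grasp_force: 62.4
```

>>> carry_out:
  increments: [4,0,0,0,0,4,0,0,1.5,0,4,0,0,1.5,0,4,0,0,1,0,4,0,0,0,0]

```text
clock: 36.25
eef_pos: [0.6274, 0.0844, 0.0238]
tool_rot: [0.707, 0.707, -0.001, -0.001]
ft_force: [0.1, 0.3, -1.3]
grip_width: 0.0481
grasp_force: 62.4
```

>>> carry_out:
  increments: [4,0,0.25,0.5,0,4,0,0,0.4,0,4,0,0,0.3,0,4,0,0,0,0,4,0,0,0,0]

```text
clock: 36.88
eef_pos: [0.6316, 0.0843, 0.0135]
tool_rot: [0.707, 0.707, 0.0, 0.0]
ft_force: [-0.4, 0.1, -1.7]
grip_width: 0.0477
grasp_force: 62.4
```

>>> carry_out:
  increments: [4,0,0,0.1,0,4,0,0,0,0,4,0,0,0.1,0,4,0,0,0,0,4,0,0,0,0]

```text
clock: 37.5
eef_pos: [0.6315, 0.0844, 0.0114]
tool_rot: [0.707, 0.707, -0.0, -0.0]
ft_force: [0.9, 0.3, -2.3]
grip_width: 0.0481
grasp_force: 62.4
```

>>> carry_out:
  increments: [4,0,-0.1,0.1,0,4,0,0,0,0,4,0,0,0.1,0,4,0,0,0,0,4,0,0,0,0]

```text
clock: 38.12
eef_pos: [0.6305, 0.0844, 0.0094]
tool_rot: [0.707, 0.707, -0.0, -0.0]
ft_force: [1.0, -0.3, -2.0]
grip_width: 0.0476
grasp_force: 62.4
```

>>> carry_out:
  increments: [4,0,0,0.1,0,4,0,0,0,0,4,0,0,0,0,4,0,0,0,0,4,0,0,0,0]

```text
clock: 38.75
eef_pos: [0.6306, 0.0844, 0.0084]
tool_rot: [0.707, 0.707, 0.0, 0.0]
ft_force: [-0.2, -0.6, -1.1]
grip_width: 0.0477
grasp_force: 62.5
```

>>> carry_out:
  increments: [4,0,0,0.1,0,4,0,0,0,0,4,0,0,0,0,4,0,0,0,0,4,0,0,0,0]

```text
clock: 39.38
eef_pos: [0.6306, 0.0844, 0.0084]
tool_rot: [0.707, 0.707, 0.0, 0.0]
ft_force: [-2.7, 0.2, 5.6]
grip_width: 0.048
grasp_force: 63.0
```

>>> carry_out:
  increments: [7,0,0,0,0,7,0,0,0,0,7,0,0,0,0,7,0,0,0,0,7,0,0,-1,0]

```text
clock: 40.0
eef_pos: [0.6295, 0.0842, 0.0167]
tool_rot: [0.707, 0.707, -0.001, -0.001]
ft_force: [0.6, 0.1, 0.1]
grip_width: 0.0702
grasp_force: 0.0
```

>>> carry_out:
  increments: [7,0,0,-3,0,7,0,0,-4,0,7,0,0,-4,0,7,0,0,-3,0,7,3,-3,0,0]

```text
clock: 40.62
eef_pos: [0.6043, 0.1135, 0.1617]
tool_rot: [0.709, 0.705, 0.004, 0.003]
ft_force: [0.2, 0.8, -0.3]
grip_width: 0.0698
grasp_force: 0.0
```

>>> carry_out:
  increments: [7,4,-3,0,0,7,4,-3,0,0,7,4,-3,0,0,7,4,-3,0,0,7,0,0,0,0]

```text
clock: 41.25
eef_pos: [0.4788, 0.2772, 0.1585]
tool_rot: [0.706, 0.709, 0.001, -0.0]
ft_force: [0.0, 0.0, -0.1]
grip_width: 0.0698
grasp_force: 0.0
```

```bash
python3 look.py beaker .63 .0845 .045 pics/p6.png
python3 - <<'E'
from h import *
a=[bot.camera(n)["pixels"] for n in("scene","top")]
cv2.imwrite("pics/fin.png",np.hstack([cv2.resize(a[0][110:310,140:340],(400,400)),cv2.resize(a[1][90:290,160:360],(400,400))]))
E
```

```text
[0.4788 0.2772 0.1585] [ 7.05508849e-01  7.08700843e-01  5.96964923e-04 -1.48671263e-04]
scene 0.94 [0.6299 0.0809 0.0287]
scene 0.02 [0.6368 0.0939] [0.037 0.03 ] 0.026 0.04 81
scene 0.04 [0.6321 0.0858] [0.046 0.049] 0.0404 0.0599 203
scene 0.06 [0.6315 0.0852] [0.049 0.049] 0.0603 0.08 278
scene 0.08 [0.6314 0.0847] [0.05  0.048] 0.08 0.0829 42
top 0.74 [0.6284 0.0869 0.0181]
top 0.02 [0.6281 0.0907] [0.046 0.045] 0.0261 0.0399 91
top 0.04 [0.6274 0.0832] [0.047 0.044] 0.0402 0.0598 63
top 0.06 [0.6286 0.0833] [0.049 0.048] 0.06 0.0794 105
top 0.08 [0.627  0.0796] [0.043 0.036] 0.081 0.0822 6
```

View pics/fin.png

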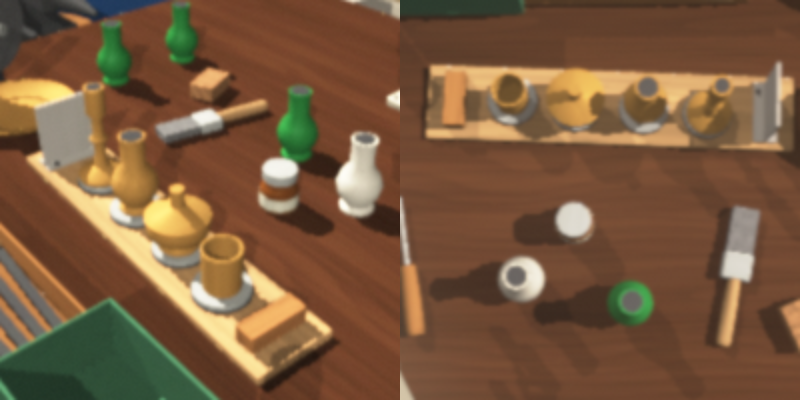

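All four pieces stand upright and centred, in order from the shield (left crop: candlestick (95,140), vase (133,175), bowl (178,220), beaker (222,265)). The jar at (280,185) is where it was.

```bash
python3 -c "
from workcell import bot
print(bot.job_done())"
```

```text
the job is handed in; nothing more can be done
None
```

The job is handed in: candlestick, vase, sugar bowl and beaker stand upright on the stands in that order from the shield, each centred to about 3 mm, with the polish jar untouched and about 41 s of the 112 s used.

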